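# Bring the yellow-lidded spice jar to the front of the carousel and hold it there

### The arm

A 6-joint arm with a two-finger parallel gripper is mounted at the origin on a cart in front of the work surface, level with it; the furniture and walls round the work are solid. World frame = base frame: x ahead of the robot, y to its left, z up, the work surface at z = 0. Lengths are in m, angles in degrees, forces in N, time in s.
With the tool pointing down it reaches from about 0.25 to 0.725 m from the base axis. Payload 9.7 kg.
Tool frame: the origin (TCP) lies at the very end of the fingers, on their centre line; the grasp point (between the pads) lies 19 mm behind it; z points along the fingers, y is the line along which they close (so a half turn about z gives the same grasp; the last joint's range is limited). The gripper opens to 85 mm and grips with 20 to 120 N. Pads are 22 mm wide; open, the fingers measure 114 mm over their backs; the gripper's body (76 mm by 85 mm) begins 54 mm behind the grasp point. The pads swing forward as they close: fully open they stand 13 mm farther back than shut.
Start: joints at [-72.938, 4.979, 10.078, 95.1, 0, 90], TCP at [0.161, -0.526, 0.231] pointing down, gripper open.
Joint ranges: [-179.16, 179.16], [-48.56, 103.87], [-65.8, 70.77], [-126.05, 130.52], [-82.76, 87.17], [-180, 180]. Speed limits (degrees/s): [127.2, 127.2, 147.25, 180, 180, 180].

### API

Orientations are given as [roll, pitch, yaw] about the fixed x, y, z axes, in that order (R = Rz(yaw) Ry(pitch) Rx(roll)).
In Python, from workcell import bot gives the robot as it stands.
- The arm moves only by the tool step_arm, never from a script. Its argument "targets" is a list of rows, each a list of 3 entries, a list of its own where there are three numbers: the opening, from 0 (shut) to 1 (fully open), then the shift along the world's x, y, z in mm, then the turn, a rotation vector about the world's x, y, z in rad. In form: [[grip, [tx, ty, tz], [wx, wy, wz]], ...]. A call has 1 to 8 rows; each row is the pose to reach, as a shift and turn from the pose commanded when the call began; what a row does not reach only later rows make up. A row lasts 1/10 s, in which the tool goes at most 50 mm and 8.59 degrees, less where a joint would pass 70% of its speed; a pose out of reach is approached as far as the arm can. A call with a gripper value outside its range is refused whole. The fingers move at their own pace and stop on an object; "force" is the grip in N (left out, the last holds). Time passes only in rows, so rows that repeat a pose let the fingers close. It gives the time, the measured TCP pose, the force, the opening and the grip force at its end, in the units of the state.
- bot.get_obs(): the state, without advancing time (a new reading comes with each control period).
- bot.camera(name): name is "side" or "top" or "wrist"; returns (picture, depth): 384x512x3 uint8, red, green, blue; 384x512 float32, m along the optical axis (not along the pixel's ray), 0 where there is no reading.
- bot.camera_params(name): a dict with "K" (3x3 intrinsics, pixels), "R" (3x3) and "t" (3): a world point X has camera coordinates R X + t. Camera axes: x right, y down, z forward; pixel columns grow to the right and rows downward; lengths in m; the calibration is good to about 2 mm. A picture is of the moment at which its call begins: read the wrist's pose just before it. camera_params takes no time and is no camera call; for the wrist camera it gives the pose at the moment of the call.
- bot.job_done(): hands the job in; it is judged then, once.
The state is a dict: "time": time; "q": joint angles; "qd": joint speeds; "joint_efforts": joint torques, N m; "ee_pos": TCP position; "tcp_rot": TCP orientation; "wrist_force": force on the tool from outside, world axes, zero at the start; "torque": the same for the moment, N m; "opening": finger opening in m; "grasp_force": force on a finger pad.
Only numpy, scipy, OpenCV 4.12 (cv2) and the standard library are available. Lean on these libraries where they do the work, as an engineer would, in place of code of your own. Each camera call takes 0.05 s, during which the arm holds its last target. There are 200 camera calls.

### The job

Turn the spice carousel gently by the black square grip on top of its post until its jar with the yellow lid stands right at the red arrow on the foot, as centred on it as you can judge. Then keep your grip on the square block so the turntable cannot run on while someone takes the jar: finish while still holding it. Do not touch, tip or lift the jars, and leave the mug and the timer where they are.

Things in the scene. Friction and masses are not known exactly. Their poses are not given: they have to be found in the camera images.
- grip_block: black square grip atop the carousel's post, 40 x 40 x 42 high (mm), turns with the turntable (free either way, no stop within a turn). Grip two facing flats from above. Origin: centre of the block, on the turning axis, 187 above the worktop; x, y square to the flats, z up. Post below: 22 to 40 thick. Jar tops are 36 below the block; keep fingertips 155 or more above the worktop.
- carousel_deck: light wooden turntable, 216 diameter x 16 thick (mm), its top 30 above the worktop. Origin at the centre of its underside on the turning axis, z up; axes parallel to those of the square grip. It runs almost without friction; jars rock if it is jerked, 0.3 rad/s is safe. Four pocket rings (inner diameter 53, 32 high), centres 75 from the axis, at 45 degrees to x and y.
- carousel_foot: fixed foot of the carousel: black disc under the turntable with a white tongue 44 wide lying on the worktop and sticking out to 158 from the axis; on it a red arrow pointing inwards at the turntable. The arrow lies along the foot's -x axis and points to the turning axis. Origin on the worktop on the turning axis, z up. The foot is placed and turned differently each time.
- front_spot (a point): the point, fixed to the foot, where the centre of the underside of a jar is when that jar stands exactly at the red arrow: 75 from the turning axis on the arrow's line, 30 above the worktop.
- jar_yellow: spice jar, 45 diameter x 100 high, about 110 g, golden yellow lid and printed label: the marked jar; origin at the centre of its underside, z up. At the start it stands loose in one of the two pockets away from the arrow of the carousel; which of the two changes. Its top is 130 above the worktop.
- jar_white: spice jar, 45 diameter x 100 high, about 110 g, white lid; origin at the centre of its underside, z up. At the start it stands loose in one of the two pockets away from the arrow of the carousel; which of the two changes. Its top is 130 above the worktop.
- jar_black: spice jar, 45 diameter x 100 high, about 110 g, black lid; origin at the centre of its underside, z up. At the start it stands loose in one of the two pockets on the arrow side of the carousel; which of the two changes. Its top is 130 above the worktop.
- jar_green: spice jar, 45 diameter x 100 high, about 110 g, green lid; origin at the centre of its underside, z up. At the start it stands loose in one of the two pockets on the arrow side of the carousel; which of the two changes. Its top is 130 above the worktop.
- mug: white mug, 92 x 127 x 95 high (mm), stands well to the left of the carousel; origin at the centre of its underside. A bystander.
- timer: white kitchen timer with a red dial, 63 x 60 x 68 high (mm), stands to the left of the carousel; origin at the centre of its underside. A bystander.
Not all that is in view belongs to the job. What is shaped like the jar_yellow but orange is not meant.

How it is judged (in metres and radians):
On the way, in this order (a step that is already met when the one before it is completed fails the run):
1. the square grip is held between the fingers (contact force between the fingers and grip_block above 2 N), for 0.2 s.
2. the yellow-lidded jar is at the arrow with the square grip held (horizontal distance between jar_yellow and front_spot below 0.012 m and contact force between the fingers and grip_block above 2 N), for 0.3 s.
At the end, for the whole second after the job is handed in: The yellow-lidded jar's centre is within 12 mm (seen from above) of the front spot at the red arrow; the fingers press on the square grip with more than 2 N; the turntable is still (under 0.1 rad/s); all four jars stand upright in their pockets. The program finishes while holding the grip (all of step 2 and angular speed of carousel_deck below 0.1 rad/s and angle between each of jar_yellow, jar_white, jar_black, jar_green's own z axis and vertical below 0.15 rad and z of each of jar_yellow, jar_white, jar_black, jar_green in the frame of carousel_deck below 0.022 m); the arm keeps its last pose, push and grip.
It fails at once if a jar is tipped (over 0.3 rad) or lifted (over 20 mm) out of its pocket (angle between any of jar_yellow, jar_white, jar_black, jar_green's own z axis and vertical above 0.3 rad or z of any of jar_yellow, jar_white, jar_black, jar_green in the frame of carousel_deck above 0.036 m).
It fails at once if the robot touches a jar (over 1 N) (contact force between any of the fingers, the arm and jar_yellow above 1 N or contact force between any of the fingers, the arm and jar_white above 1 N or contact force between any of the fingers, the arm and jar_black above 1 N or contact force between any of the fingers, the arm and jar_green above 1 N).
It fails at once if the mug or the timer is moved by over 30 mm (distance of any of mug, timer from where it was at the start of the episode above 0.03 m).
It also fails if it takes over 64 s, if anything falls off the work surface, if the arm or the gripper's body presses on something with over 40 N, if the wrist force passes 120 N, or if a joint passes its speed limit or range.

## Working session

There is one attempt and no reset: what is moved stays moved. The work goes in short steps, Python scripts to look and compute and a tool call to move; the robot and the scene stay as the last step left them, time stands still between calls to the robot, and variables do not carry over. Pictures are saved under pics/ and viewed, at most 10 in all, crops included, and the job is handed in when it is done.

Besides the shell and the picture viewer there is one more tool, called after "Call:" in YAML: its name, and indented under it one key for each argument. step_arm: Moves the arm, as the interface text tells. Its arguments: {"type":"object","properties":{"targets":{"type":"array","items":{"type":"array"}},"force":{"type":"number"}},"required":["targets"]}

```bash
mkdir -p pics
python3 - <<'E'
from workcell import bot
import cv2,numpy as np
o=bot.get_obs();print({k:np.round(o[k],3) for k in ('time','ee_pos','tcp_rot','opening')})
for n in('top','side'):
    im,d=bot.camera(n);p=bot.camera_params(n)
    np.savez(f'{n}0.npz',im=im,d=d,**{k:np.array(p[k]) for k in 'KRt'})
    cv2.imwrite(f'pics/{n}0.png',im[:,:,::-1]);print(n,np.round(p['K'],1).tolist(),np.round(p['R'],2).tolist(),np.round(p['t'],3))
E
```

```text
{'time': np.float64(0.0), 'ee_pos': array([ 0.161, -0.526,  0.231]), 'tcp_rot': array([-1.79919e+02, -3.00000e-03,  1.70600e+01]), 'opening': np.float64(0.085)}
top [[449.6, 0.0, 255.4], [0.0, 449.6, 189.6], [0.0, 0.0, 1.0]] [[0.02, -1.0, -0.02], [-0.99, -0.01, -0.12], [0.12, 0.02, -0.99]] [-0.043  0.603  1.573]
side [[394.0, 0.0, 251.4], [0.0, 394.0, 186.6], [0.0, 0.0, 1.0]] [[0.99, -0.16, 0.0], [-0.06, -0.4, -0.91], [0.15, 0.9, -0.41]] [-0.593  0.151  1.396]
```

View pics/top0.png

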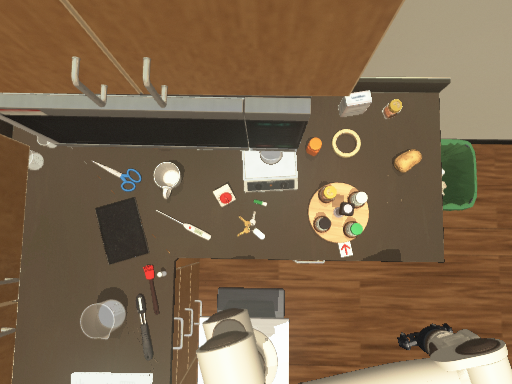

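View pics/side0.png

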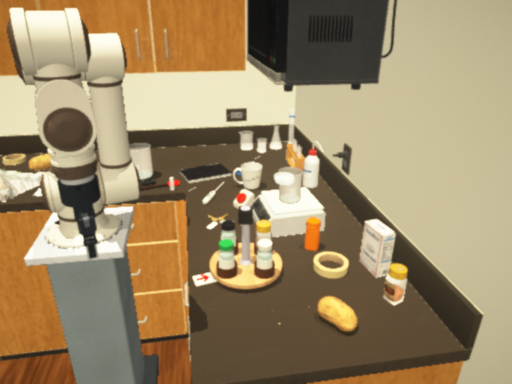

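The top view shows the carousel at about (339,212), with the yellow lid at (329,193), white at (360,199), green at (354,229) and black at (322,223). The black grip is at (347,209) and the red arrow at (346,249). Next I'll measure on an enlarged crop.

```bash
cat > h.py <<'E'
import cv2,numpy as np
def load(n):
    z=np.load(n);return z['im'],z['d'],z['K'],z['R'],z['t']
def ray(u,v,z,K,R,t):
    d=R.T@np.linalg.inv(K)@np.array([u,v,1.]);c=-R.T@t
    return (c+d*(z-c[2])/d[2])
def proj(X,K,R,t):
    p=K@(R@np.asarray(X)+t);return p[:2]/p[2]
def cloud(d,K,R,t):
    v,u=np.mgrid[:d.shape[0],:d.shape[1]]
    p=np.stack([(u-K[0,2])/K[0,0]*d,(v-K[1,2])/K[1,1]*d,d],-1)
    return (p-t)@R
def blobs(m,n=3):
    k,l,s,c=cv2.connectedComponentsWithStats(m.astype(np.uint8))
    return sorted([(s[i,4],tuple(c[i].round(1))) for i in range(1,k)],reverse=True)[:n]
E
python3 - <<'E'
from h import *
im,d,K,R,t=load('top0.npz')
x0,y0=295,170
c=im[y0:265,x0:385];cv2.imwrite('pics/crop0.png',cv2.resize(c,None,fx=6,fy=6,interpolation=cv2.INTER_NEAREST)[:,:,::-1])
P=cloud(d,K,R,t);hsv=cv2.cvtColor(im,cv2.COLOR_RGB2HSV)
roi=np.zeros(d.shape,bool);roi[y0:265,x0:385]=1
H,S,V=[hsv[...,i].astype(int) for i in range(3)]
z=P[...,2]
print('block top',[(n,q,ray(*q,.208,K,R,t).round(4)) for n,q in blobs(roi&(z>.19),2)], np.median(z[roi&(z>.19)]))
print('lids',[(n,q,ray(*q,.130,K,R,t).round(4)) for n,q in blobs(roi&(z>.118)&(z<.145),6)])
print('red',[(n,q,ray(*q,.002,K,R,t).round(4)) for n,q in blobs(roi&((H<8)|(H>172))&(S>140)&(V>120),3)])
m=roi&(abs(z-.004)<.02)&(S<60)&(V>150);print('white tongue',blobs(m,2))
dk=roi&(abs(z-.030)<.008)
pts=np.argwhere(dk&(S>60)&(V>120))[:,::-1]
Q=np.array([ray(u,v,.030,K,R,t)[:2] for u,v in pts]);(cc,r)=cv2.minEnclosingCircle(Q.astype(np.float32));print('deck',cc,r,len(Q))
E
```

```text
block top [(np.int32(171), (np.float64(347.0), np.float64(208.4)), array([ 0.5277, -0.328 ,  0.208 ])), (np.int32(1), (np.float64(383.0), np.float64(175.0)), array([ 0.6359, -0.4429,  0.208 ]))] 0.2083483401761746
lids [(np.int32(142), (np.float64(329.5), np.float64(191.8)), array([ 0.5886, -0.2843,  0.13  ])), (np.int32(118), (np.float64(356.3), np.float64(228.4)), array([ 0.4678, -0.3726,  0.13  ])), (np.int32(116), (np.float64(361.0), np.float64(197.1)), array([ 0.5723, -0.3892,  0.13  ])), (np.int32(116), (np.float64(324.6), np.float64(222.7)), array([ 0.485 , -0.2678,  0.13  ]))]
red [(np.int32(25), (np.float64(345.1), np.float64(247.8)), array([ 0.4022, -0.358 ,  0.002 ]))]
white tongue [(np.int32(140), (np.float64(345.1), np.float64(249.5))), (np.int32(2), (np.float64(295.5), np.float64(189.0)))]
deck (0.5286881923675537, -0.328523725271225) 0.10744773596525192 1684
```

View pics/crop0.png

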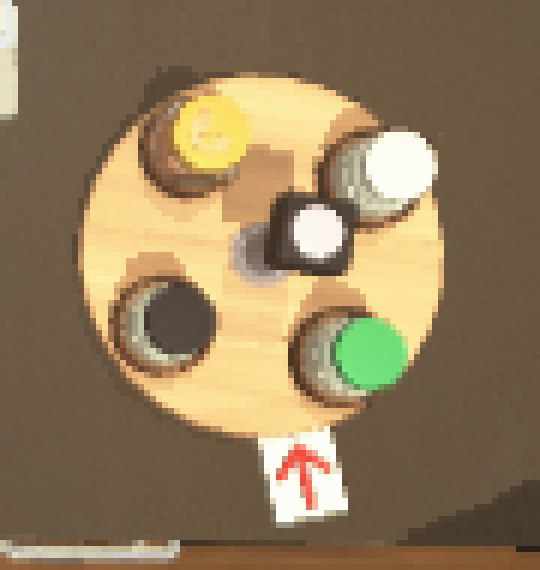

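Call:
step_arm:
  targets:
    - [1, [10, 5, 30], [0, 0, 0.05]]
    - [1, [45, 25, 60], [0, 0, 0.15]]
    - [1, [85, 45, 80], [0, 0, 0.27]]
    - [1, [125, 65, 90], [0, 0, 0.39]]
    - [1, [165, 87, 90], [0, 0, 0.51]]
    - [1, [205, 108, 90], [0, 0, 0.63]]
    - [1, [235, 125, 90], [0, 0, 0.73]]
    - [1, [250, 133, 90], [0, 0, 0.8]]

```text
time: 0.9
ee_pos: [0.4136, -0.3911, 0.3206]
tcp_rot: [-179.9, -0.0, 63.3]
wrist_force: [-0.1, 0.6, 0.9]
opening: 0.0853
grasp_force: 0.0
```

Run:
```python
from workcell import bot
from h import *
o=bot.get_obs();print({k:np.round(o[k],3) for k in ('time','q','ee_pos','tcp_rot')})
p=bot.camera_params('wrist');im,d=bot.camera('wrist')
np.savez('w1.npz',im=im,d=d,**{k:np.array(p[k]) for k in 'KRt'});cv2.imwrite('pics/w1.png',im[:,:,::-1])
im,d,K,R,t=load('top0.npz')
hsv=cv2.cvtColor(im,cv2.COLOR_RGB2HSV);sub=im.astype(int)
m=np.zeros(d.shape,np.uint8);m[240:262,335:358]=((sub[240:262,335:358,0]>150)&((abs(sub[240:262,335:358,1]-sub[240:262,335:358,2])<25)))
A=np.array([.5285,-.3284])
Q=np.array([ray(u,v,.002,K,R,t)[:2] for v,u in np.argwhere(m)])
print('tongue centroid',Q.mean(0),len(Q),np.degrees(np.arctan2(*(Q.mean(0)-A)[::-1])))
rect=cv2.minAreaRect((Q*1000).astype(np.float32));print(rect)
for (c,lo,hi) in(('y',20,34),('g',45,80)):
    pass
```

```text
{'time': np.float64(0.9), 'q': array([-4.34030e+01,  1.11070e+01,  2.70990e+01,  1.06055e+02,
        2.10000e-02,  7.33290e+01]), 'ee_pos': array([ 0.414, -0.391,  0.321]), 'tcp_rot': array([-1.79945e+02, -3.80000e-02,  6.32680e+01])}
tongue centroid [ 0.39766783 -0.35782221] 164 -167.32588285192634
((397.6720886230469, -357.8534851074219), (51.97107696533203, 43.20070266723633), 12.154972076416016)
```

View pics/w1.png

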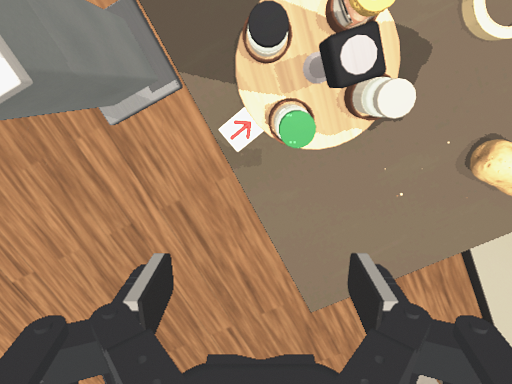

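The wrist view shows the red arrow at (241,126), the block top at (357,54), and the green lid at (297,128). I'll take the angles from it as well.

Run:
```python
from h import *
im,d,K,R,t=load('w1.npz');s=im.astype(int);P=cloud(d,K,R,t);z=P[...,2]
hsv=cv2.cvtColor(im,cv2.COLOR_RGB2HSV).astype(int);H,S,V=[hsv[...,i] for i in range(3)]
v,u=np.mgrid[:384,:512]
roi=(v<160)&(u>210)&(u<430)
b=blobs(roi&(z>.19)&(z<.225),1);print('block',b,ray(*b[0][1],.208,K,R,t))
for n,q in blobs(roi&(z>.122)&(z<.14),5): print('lid',n,q,ray(*q,.13,K,R,t).round(4),im[int(q[1]),int(q[0])])
A=np.array([.5285,-.3284])
pts=P[roi&(abs(z-.03)<.006)&(S>50)&(V>110)][:,:2];print('deck',cv2.minEnclosingCircle(pts.astype(np.float32)))
m=(u>205)&(u<275)&(v>95)&(v<160)
red=m&((H<8)|(H>172))&(S>130)&(V>100)
Q=np.array([ray(b,a,.002,K,R,t)[:2] for a,b in np.argwhere(red)]);c=Q.mean(0)
w,E=np.linalg.eigh(np.cov(Q.T));print('red',len(Q),c,np.degrees(np.arctan2(*(c-A)[::-1])),'shaft',np.degrees(np.arctan2(E[1,1],E[0,1])),w)
tg=m&((red)|((S<60)&(V>150)));tg=cv2.morphologyEx(tg.astype(np.uint8),cv2.MORPH_OPEN,np.ones((3,3)))
Q=np.array([ray(b,a,.002,K,R,t)[:2] for a,b in np.argwhere(tg)])
print('tongue',len(Q),Q.mean(0),np.degrees(np.arctan2(*(Q.mean(0)-A)[::-1])),cv2.minAreaRect((Q*1000).astype(np.float32)))
# block top outline angle
bm=(roi&(z>.2)&(z<.225));Q=(P[bm][:,:2]*1000).astype(np.float32);print('blockrect',cv2.minAreaRect(Q))
```

```text
block [(np.int32(3092), (np.float64(355.1), np.float64(54.5)))] [ 0.52516852 -0.3282829   0.208     ]
lid 1505 (np.float64(268.4), np.float64(22.9)) [ 0.4834 -0.2684  0.13  ] [63 63 63]
lid 1283 (np.float64(395.2), np.float64(97.5)) [ 0.57   -0.3889  0.13  ] [246 245 236]
lid 1109 (np.float64(297.2), np.float64(128.4)) [ 0.4665 -0.3721  0.13  ] [104 208 122]
lid 381 (np.float64(373.2), np.float64(4.9)) [ 0.5785 -0.2994  0.13  ] [247 247 168]
lid 5 (np.float64(322.8), np.float64(67.2)) [ 0.5146 -0.3285  0.13  ] [140 131 125]
deck ((0.527047336101532, -0.3293170630931854), 0.1076231449842453)
red 152 [ 0.40068758 -0.35707562] -167.354684622149 shaft -179.31028251912926 [5.19452388e-05 8.49032265e-05]
tongue 1605 [ 0.4095921  -0.35170788] -168.90971039774928 ((415.18170166015625, -352.61395263671875), (97.32007598876953, 59.968135833740234), 25.623367309570312)
blockrect ((526.971435546875, -329.341064453125), (40.07756805419922, 40.16421890258789), 80.93045043945312)
```

Call:
step_arm:
  targets:
    - [1, [25, 14, 0], [0, 0, 0.08]]
    - [1, [60, 33, 0], [0, 0, 0.17]]
    - [1, [95, 52, -10], [0, 0, 0.26]]
    - [1, [112, 62, -30], [0, 0, 0.315]]
    - [1, [117, 64.5, -50], [0, 0, 0.315]]
    - [1, [117, 64.5, -60], [0, 0, 0.315]]
    - [1, [117, 64.5, -60], [0, 0, 0.315]]
    - [1, [117, 64.5, -60], [0, 0, 0.315]]

```text
time: 1.75
ee_pos: [0.5277, -0.3288, 0.2622]
tcp_rot: [180.0, 0.0, 80.9]
wrist_force: [0.9, 0.4, 0.4]
opening: 0.0854
grasp_force: 0.0
```

Run:
```python
from workcell import bot
from h import *
o=bot.get_obs();print({k:np.round(o[k],4) for k in ('time','q','ee_pos','tcp_rot')})
p=bot.camera_params('wrist');im,d=bot.camera('wrist')
np.savez('w2.npz',im=im,d=d,**{k:np.array(p[k]) for k in 'KRt'});cv2.imwrite('pics/w2.png',im[:,:,::-1])
```

```text
{'time': np.float64(1.75), 'q': array([-3.192040e+01,  1.624640e+01,  2.653160e+01,  1.002536e+02,
       -7.800000e-03,  6.719980e+01]), 'ee_pos': array([ 0.5277, -0.3288,  0.2622]), 'tcp_rot': array([1.799739e+02, 1.940000e-02, 8.087970e+01])}
```

View pics/w2.png

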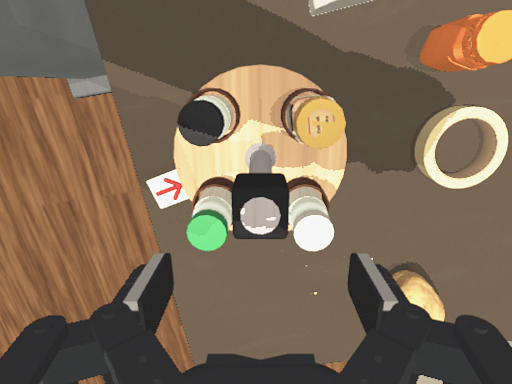

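The wrist view shows the block at (260,205), square and centred between the fingers. The yellow lid is at (320,121) and the arrow at (168,187). I'll descend now.

Call:
step_arm:
  targets:
    - [1, [0, 0, -20], [0, 0, 0]]
    - [1, [0, 0, -45], [0, 0, 0]]
    - [1, [0, 0, -70], [0, 0, 0]]
    - [1, [0, 0, -88], [0, 0, 0]]
    - [1, [0, 0, -96], [0, 0, 0]]
    - [1, [0, 0, -97], [0, 0, 0]]
    - [1, [0, 0, -97], [0, 0, 0]]
    - [0.6, [0, 0, -97], [0, 0, 0]]
  force: 30

```text
time: 2.6
ee_pos: [0.5288, -0.3287, 0.1658]
tcp_rot: [179.9, 0.0, 80.9]
wrist_force: [0.9, -0.7, 0.0]
opening: 0.0733
grasp_force: 0.0
```

Call:
step_arm:
  targets:
    - [0.5, [0, 0, 0], [0, 0, 0]]
    - [0.45, [0, 0, 0], [0, 0, 0]]
    - [0.4, [0, 0, 0], [0, 0, 0]]
    - [0.35, [0, 0, 0], [0, 0, 0]]
    - [0.3, [0, 0, 0], [0, 0, 0]]
    - [0.3, [0, 0, 0], [0, 0, 0]]
    - [0.3, [0, 0, 0], [0, 0, 0]]
    - [0.3, [0, 0, 0], [0, 0, 0]]
  force: 30

```text
time: 3.4
ee_pos: [0.5277, -0.3283, 0.165]
tcp_rot: [-180.0, 0.0, 80.9]
wrist_force: [-6.3, 1.2, 4.1]
opening: 0.0399
grasp_force: 34.3
```

Call:
step_arm:
  targets:
    - [0.3, [0, 0, 0], [0, 0, 0]]
    - [0.3, [0, 0, 0], [0, 0, 0.002]]
    - [0.3, [0, 0, 0], [0, 0, 0.007]]
    - [0.3, [0, 0, 0], [0, 0, 0.015]]
    - [0.3, [0, 0, 0], [0, 0, 0.026]]
    - [0.3, [0, 0, 0], [0, 0, 0.04]]
    - [0.3, [0, 0, 0], [0, 0, 0.058]]
    - [0.3, [0, 0, 0], [0, 0, 0.08]]

```text
time: 4.2
ee_pos: [0.5276, -0.3282, 0.165]
tcp_rot: [-179.9, 0.0, 85.6]
wrist_force: [-5.6, 0.8, 5.0]
opening: 0.04
grasp_force: 34.3
```

Call:
step_arm:
  targets:
    - [0.3, [0, 0, 0], [0, 0, 0.023]]
    - [0.3, [0, 0, 0], [0, 0, 0.046]]
    - [0.3, [0, 0, 0], [0, 0, 0.069]]
    - [0.3, [0, 0, 0], [0, 0, 0.092]]
    - [0.3, [0, 0, 0], [0, 0, 0.115]]
    - [0.3, [0, 0, 0], [0, 0, 0.138]]
    - [0.3, [0, 0, 0], [0, 0, 0.161]]
    - [0.3, [0, 0, 0], [0, 0, 0.184]]

```text
time: 5.0
ee_pos: [0.5273, -0.3282, 0.165]
tcp_rot: [-179.9, -0.0, 96.1]
wrist_force: [-9.0, 1.1, 5.0]
opening: 0.04
grasp_force: 34.4
```

Call:
step_arm:
  targets:
    - [0.3, [0, 0, 0], [0, 0, 0.023]]
    - [0.3, [0, 0, 0], [0, 0, 0.046]]
    - [0.3, [0, 0, 0], [0, 0, 0.069]]
    - [0.3, [0, 0, 0], [0, 0, 0.092]]
    - [0.3, [0, 0, 0], [0, 0, 0.115]]
    - [0.3, [0, 0, 0], [0, 0, 0.138]]
    - [0.3, [0, 0, 0], [0, 0, 0.161]]
    - [0.3, [0, 0, 0], [0, 0, 0.184]]

```text
time: 5.8
ee_pos: [0.527, -0.3283, 0.165]
tcp_rot: [-179.9, -0.0, 106.6]
wrist_force: [-10.0, 0.9, 5.6]
opening: 0.0395
grasp_force: 34.4
```

Side force is building in x, so the true axis is about 1 mm nearer. I'll ease x by -1 mm while turning.

Call:
step_arm:
  targets:
    - [0.3, [-0.2, 0, 0], [0, 0, 0.023]]
    - [0.3, [-0.4, 0, 0], [0, 0, 0.046]]
    - [0.3, [-0.6, 0, 0], [0, 0, 0.069]]
    - [0.3, [-0.8, 0, 0], [0, 0, 0.092]]
    - [0.3, [-1, 0, 0], [0, 0, 0.115]]
    - [0.3, [-1, 0, 0], [0, 0, 0.138]]
    - [0.3, [-1, 0, 0], [0, 0, 0.161]]
    - [0.3, [-1, 0, 0], [0, 0, 0.184]]

```text
time: 6.6
ee_pos: [0.5268, -0.3284, 0.165]
tcp_rot: [-180.0, 0.0, 117.2]
wrist_force: [-6.9, -0.1, 6.6]
opening: 0.0395
grasp_force: 34.5
```

Call:
step_arm:
  targets:
    - [0.3, [0, 0, 0], [0, 0, 0.023]]
    - [0.3, [0, 0, 0], [0, 0, 0.046]]
    - [0.3, [0, 0, 0], [0, 0, 0.069]]
    - [0.3, [0, 0, 0], [0, 0, 0.092]]
    - [0.3, [0, 0, 0], [0, 0, 0.115]]
    - [0.3, [0, 0, 0], [0, 0, 0.138]]
    - [0.3, [0, 0, 0], [0, 0, 0.161]]
    - [0.3, [0, 0, 0], [0, 0, 0.184]]

```text
time: 7.4
ee_pos: [0.5266, -0.3286, 0.165]
tcp_rot: [-179.9, 0.0, 127.7]
wrist_force: [-7.7, -0.1, 5.9]
opening: 0.0398
grasp_force: 34.5
```

Call:
step_arm:
  targets:
    - [0.3, [0, 0, 0], [0, 0, 0.023]]
    - [0.3, [0, 0, 0], [0, 0, 0.046]]
    - [0.3, [0, 0, 0], [0, 0, 0.069]]
    - [0.3, [0, 0, 0], [0, 0, 0.092]]
    - [0.3, [0, 0, 0], [0, 0, 0.115]]
    - [0.3, [0, 0, 0], [0, 0, 0.138]]
    - [0.3, [0, 0, 0], [0, 0, 0.161]]
    - [0.3, [0, 0, 0], [0, 0, 0.184]]

```text
time: 8.2
ee_pos: [0.5264, -0.3287, 0.165]
tcp_rot: [-179.9, -0.0, 138.3]
wrist_force: [-9.8, -1.7, 6.6]
opening: 0.0395
grasp_force: 34.5
```

Call:
step_arm:
  targets:
    - [0.3, [0, 0, 0], [0, 0, 0.023]]
    - [0.3, [0, 0, 0], [0, 0, 0.046]]
    - [0.3, [0, 0, 0], [0, 0, 0.069]]
    - [0.3, [0, 0, 0], [0, 0, 0.092]]
    - [0.3, [0, 0, 0], [0, 0, 0.115]]
    - [0.3, [0, 0, 0], [0, 0, 0.138]]
    - [0.3, [0, 0, 0], [0, 0, 0.161]]
    - [0.3, [0, 0, 0], [0, 0, 0.184]]

```text
time: 9.0
ee_pos: [0.5263, -0.3289, 0.165]
tcp_rot: [-179.9, -0.0, 148.8]
wrist_force: [-9.6, -2.6, 5.7]
opening: 0.0395
grasp_force: 34.5
```

Call:
step_arm:
  targets:
    - [0.3, [-0.2, 0, 0], [0, 0, 0.023]]
    - [0.3, [-0.4, 0, 0], [0, 0, 0.046]]
    - [0.3, [-0.6, 0, 0], [0, 0, 0.069]]
    - [0.3, [-0.8, 0, 0], [0, 0, 0.092]]
    - [0.3, [-1, 0, 0], [0, 0, 0.115]]
    - [0.3, [-1, 0, 0], [0, 0, 0.138]]
    - [0.3, [-1, 0, 0], [0, 0, 0.161]]
    - [0.3, [-1, 0, 0], [0, 0, 0.184]]

```text
time: 9.8
ee_pos: [0.5262, -0.3292, 0.165]
tcp_rot: [-179.9, 0.1, 159.4]
wrist_force: [-4.3, -4.9, 5.8]
opening: 0.0398
grasp_force: 34.4
```

Call:
step_arm:
  targets:
    - [0.3, [0, 0, 0], [0, 0, 0.023]]
    - [0.3, [0, 0, 0], [0, 0, 0.046]]
    - [0.3, [0, 0, 0], [0, 0, 0.069]]
    - [0.3, [0, 0, 0], [0, 0, 0.092]]
    - [0.3, [0, 0, 0], [0, 0, 0.115]]
    - [0.3, [0, 0, 0], [0, 0, 0.138]]
    - [0.3, [0, 0, 0], [0, 0, 0.161]]
    - [0.3, [0, 0, 0], [0, 0, 0.184]]

```text
time: 10.6
ee_pos: [0.5261, -0.3294, 0.165]
tcp_rot: [-179.9, 0.0, 169.9]
wrist_force: [-4.9, -6.5, 5.2]
opening: 0.0395
grasp_force: 34.3
```

Call:
step_arm:
  targets:
    - [0.3, [0, 0, 0], [0, 0, 0.023]]
    - [0.3, [0, 0, 0], [0, 0, 0.046]]
    - [0.3, [0, 0, 0], [0, 0, 0.069]]
    - [0.3, [0, 0, 0], [0, 0, 0.092]]
    - [0.3, [0, 0, 0], [0, 0, 0.115]]
    - [0.3, [0, 0, 0], [0, 0, 0.138]]
    - [0.3, [0, 0, 0], [0, 0, 0.161]]
    - [0.3, [0, 0, 0], [0, 0, 0.184]]

```text
time: 11.4
ee_pos: [0.5261, -0.3296, 0.165]
tcp_rot: [-179.9, 0.0, -179.6]
wrist_force: [-5.6, -7.2, 5.0]
opening: 0.0396
grasp_force: 34.3
```

Call:
step_arm:
  targets:
    - [0.3, [0, 0, 0], [0, 0, 0.023]]
    - [0.3, [0, 0, 0], [0, 0, 0.046]]
    - [0.3, [0, 0, 0], [0, 0, 0.069]]
    - [0.3, [0, 0, 0], [0, 0, 0.092]]
    - [0.3, [0, 0, 0], [0, 0, 0.115]]
    - [0.3, [0, 0, 0], [0, 0, 0.138]]
    - [0.3, [0, 0, 0], [0, 0, 0.161]]
    - [0.3, [0, 0, 0], [0, 0, 0.184]]

```text
time: 12.2
ee_pos: [0.5261, -0.3299, 0.165]
tcp_rot: [-179.8, -0.0, -169.0]
wrist_force: [-4.7, -9.8, 5.2]
opening: 0.0395
grasp_force: 34.3
```

Call:
step_arm:
  targets:
    - [0.3, [0, -0.2, 0], [0, 0, 0.023]]
    - [0.3, [0, -0.4, 0], [0, 0, 0.046]]
    - [0.3, [-0.1, -0.6, 0], [0, 0, 0.069]]
    - [0.3, [-0.2, -0.8, 0], [0, 0, 0.092]]
    - [0.3, [-0.3, -1, 0], [0, 0, 0.115]]
    - [0.3, [-0.3, -1.2, 0], [0, 0, 0.138]]
    - [0.3, [-0.3, -1.2, 0], [0, 0, 0.161]]
    - [0.3, [-0.3, -1.2, 0], [0, 0, 0.184]]

```text
time: 13.0
ee_pos: [0.5262, -0.3301, 0.165]
tcp_rot: [-179.9, 0.0, -158.4]
wrist_force: [-2.8, -4.2, 5.1]
opening: 0.0397
grasp_force: 34.4
```

Call:
step_arm:
  targets:
    - [0.3, [0, 0, 0], [0, 0, 0.023]]
    - [0.3, [0, 0, 0], [0, 0, 0.046]]
    - [0.3, [0, 0, 0], [0, 0, 0.069]]
    - [0.3, [0, 0, 0], [0, 0, 0.092]]
    - [0.3, [0, 0, 0], [0, 0, 0.115]]
    - [0.3, [0, 0, 0], [0, 0, 0.138]]
    - [0.3, [0, 0, 0], [0, 0, 0.161]]
    - [0.3, [0, 0, 0], [0, 0, 0.184]]

```text
time: 13.8
ee_pos: [0.5263, -0.3304, 0.165]
tcp_rot: [-179.9, -0.0, -147.9]
wrist_force: [-1.9, -5.7, 4.6]
opening: 0.0395
grasp_force: 34.3
```

Call:
step_arm:
  targets:
    - [0.3, [0, 0, 0], [0, 0, 0.023]]
    - [0.3, [0, 0, 0], [0, 0, 0.046]]
    - [0.3, [0, 0, 0], [0, 0, 0.069]]
    - [0.3, [0, 0, 0], [0, 0, 0.092]]
    - [0.3, [0, 0, 0], [0, 0, 0.115]]
    - [0.3, [0, 0, 0], [0, 0, 0.138]]
    - [0.3, [0, 0, 0], [0, 0, 0.161]]
    - [0.3, [0, 0, 0], [0, 0, 0.184]]

```text
time: 14.6
ee_pos: [0.5264, -0.3306, 0.165]
tcp_rot: [-179.9, -0.0, -137.4]
wrist_force: [-0.5, -7.7, 5.7]
opening: 0.0398
grasp_force: 34.3
```

Call:
step_arm:
  targets:
    - [0.3, [0, 0, 0], [0, 0, 0.023]]
    - [0.3, [0, 0, 0], [0, 0, 0.046]]
    - [0.3, [0, 0, 0], [0, 0, 0.069]]
    - [0.3, [0, 0, 0], [0, 0, 0.092]]
    - [0.3, [0, 0, 0], [0, 0, 0.115]]
    - [0.3, [0, 0, 0], [0, 0, 0.138]]
    - [0.3, [0, 0, 0], [0, 0, 0.159]]
    - [0.3, [0, 0, 0], [0, 0, 0.178]]

```text
time: 15.4
ee_pos: [0.5266, -0.3307, 0.165]
tcp_rot: [-179.8, -0.1, -127.2]
wrist_force: [1.0, -7.5, 5.2]
opening: 0.0396
grasp_force: 34.2
```

Call:
step_arm:
  targets:
    - [0.3, [0, 0, 0], [0, 0, 0.018]]
    - [0.3, [0, 0, 0], [0, 0, 0.034]]
    - [0.3, [0, 0, 0], [0, 0, 0.048]]
    - [0.3, [0, 0, 0], [0, 0, 0.06]]
    - [0.3, [0, 0, 0], [0, 0, 0.07]]
    - [0.3, [0, 0, 0], [0, 0, 0.078]]
    - [0.3, [0, 0, 0], [0, 0, 0.083]]
    - [0.3, [0, 0, 0], [0, 0, 0.085]]

```text
time: 16.2
ee_pos: [0.5267, -0.3308, 0.165]
tcp_rot: [-179.8, -0.1, -122.4]
wrist_force: [1.2, -7.2, 4.5]
opening: 0.0394
grasp_force: 34.2
```

Call:
step_arm:
  targets:
    - [0.3, [0, 0, 0], [0, 0, 0]]
    - [0.3, [0, 0, 0], [0, 0, 0]]
    - [0.3, [0, 0, 0], [0, 0, 0]]
    - [0.3, [0, 0, 0], [0, 0, 0]]

```text
time: 16.6
ee_pos: [0.5267, -0.3308, 0.165]
tcp_rot: [-179.8, -0.1, -122.4]
wrist_force: [1.2, -8.4, 4.9]
opening: 0.0399
grasp_force: 34.2
```

Run:
```python
from workcell import bot
from h import *
o=bot.get_obs();print({k:np.round(o[k],4) for k in ('time','q','ee_pos','tcp_rot','grasp_force')})
out=[]
for n in('top','wrist'):
    p=bot.camera_params(n);im,d=bot.camera(n)
    np.savez(f'{n}3.npz',im=im,d=d,**{k:np.array(p[k]) for k in 'KRt'});im=im[170:270,285:395] if n=='top' else im
    out.append(cv2.resize(im,(400,364) if n=='top' else (400,300)))
out[1]=cv2.copyMakeBorder(out[1],0,64,0,0,cv2.BORDER_CONSTANT)
cv2.imwrite('pics/e3.png',np.hstack(out)[:,:,::-1])
```

```text
{'time': np.float64(16.6), 'q': array([-3.20966e+01,  1.39520e+01,  1.29058e+01,  8.87760e+01,
       -7.62000e-02, -8.97405e+01]), 'ee_pos': array([ 0.5267, -0.3308,  0.165 ]), 'tcp_rot': array([-1.798219e+02, -7.540000e-02, -1.223564e+02]), 'grasp_force': np.float64(34.2317)}
```

View pics/e3.png

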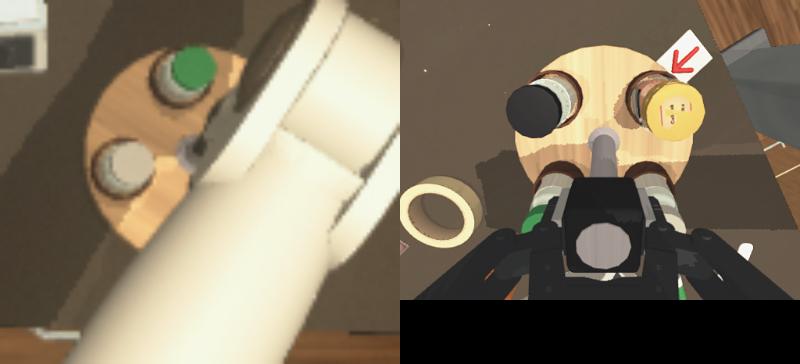

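The combined view shows the yellow jar at the arrow, with its lid at about (675,110) and the arrow at about (685,55) in the right-hand panel. I'll verify with numbers.

Run:
```python
from h import *
im,d,K,R,t=load('wrist3.npz');P=cloud(d,K,R,t);z=P[...,2]
hsv=cv2.cvtColor(im,cv2.COLOR_RGB2HSV).astype(int);H,S,V=[hsv[...,i] for i in range(3)]
v,u=np.mgrid[:384,:512]
roi=(v<215)&(u>120)&(u<400)
L={}
for n,q in blobs(roi&(z>.122)&(z<.14),3):
    X=ray(*q,.13,K,R,t);c=im[int(q[1]),int(q[0])];print('lid',n,q,X.round(4),c);L[n]=X
m=roi&((H<8)|(H>172))&(S>130)&(V>100)&(abs(z-.002)<.015)&(u>320)&(v<110)
Q=np.array([ray(b,a,.002,K,R,t)[:2] for a,b in np.argwhere(m)]);c=Q.mean(0)
tg=((u>310)&(v<110)&(abs(z)<.015)&(V>150)&((S<60)|m))
T=np.array([ray(b,a,.002,K,R,t)[:2] for a,b in np.argwhere(tg)])
dk=P[(v<230)&(abs(z-.03)<.006)&(S>50)&(V>90)][:,:2];cc,r=cv2.minEnclosingCircle(dk.astype(np.float32));print('deck',cc,r)
a=lambda p,A:np.degrees(np.arctan2(*(np.asarray(p)[:2]-A)[::-1]))%360
for A in(np.array(cc),np.array([.527,-.329])):
    print('red',c.round(4),a(c,A),'tongue',a(T.mean(0),A),[(x.round(3)[:2],a(x,A)) for x in L.values()])
print(cv2.minAreaRect((T*1000).astype(np.float32)))
```

```text
lid 4552 (np.float64(351.2), np.float64(142.1)) [ 0.4535 -0.3473  0.13  ] [245 221 118]
lid 3755 (np.float64(170.8), np.float64(142.0)) [ 0.5416 -0.4031  0.13  ] [58 56 55]
lid 197 (np.float64(260.8), np.float64(210.9)) [ 0.5206 -0.3389  0.13  ] [129 121 116]
deck (0.5261907577514648, -0.33009251952171326) 0.10735006630420685
red [ 0.3989 -0.3561] 191.5272186307088 tongue 192.3364150696762 [(array([ 0.454, -0.347]), np.float64(193.3060756488433)), (array([ 0.542, -0.403]), np.float64(281.91753129850724)), (array([ 0.521, -0.339]), np.float64(237.68208445347938))]
red [ 0.3989 -0.3561] 191.92484158485794 tongue 192.71089544890845 [(array([ 0.454, -0.347]), np.float64(193.9695437056537)), (array([ 0.542, -0.403]), np.float64(281.1458526383729)), (array([ 0.521, -0.339]), np.float64(237.19696025347213))]
((395.593994140625, -357.28826904296875), (49.74525451660156, 44.79677963256836), 12.700535774230957)
```

```bash
python3 -c "
from workcell import bot
print(bot.job_done())"
```

```text
the job is handed in; nothing more can be done
None
```

The yellow-lidded jar stands at the red arrow, about 1° (1–2 mm) off centre by the last wrist-camera measurement, and the gripper still holds the square block with about 34 N; the job is handed in, with no verdict shown.

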